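# Put a pair of headphones from the stock drawer on display

### The job

Pull the stock drawer out to its stop, take out the headphones and hang them by their headband over the free part of the display bar, between the pair already hanging there and the bar's end, so that they hang straight, with one cup on either side of the bar. Then push the drawer fully shut again. Leave everything else as it stands: do not shift the pair already hanging, the socket box in the drawer or the things on the table.

Things in the scene. Friction and masses are not known exactly. Their poses are not given: they have to be found in the camera images.
- cabinet_front (a point): middle of the front edge of the grey cabinet's top, 190 mm above the table. Axes: x back into the cabinet, y to its left. The cabinet is fixed, 260 deep x 320 wide x 190 mm high, its open front facing the robot; its top begins 50 mm behind the lower front, where the drawer's panel closes. A white socket block 45 mm high stands on the top, 80 mm back from this edge.
- drawer (a joint): the cabinet's drawer, in m: 0 shut, 0.15 at its stop; slides along the cabinet's -x, needs about 2 N. Front panel (12 mm thick, 316 wide) reaches 110 mm above the table, covering only the lower part of the opening; side and back walls reach 79 mm, floor 24 mm above the table. Inside 232 mm front to back, 272 wide.
- drawer_tab (a point): top edge of the drawer's pull, 22 mm from its outer end: an upright flat steel tab in the middle of the drawer front, 12 mm thick (along the cabinet's y), 36 mm high, standing 60 mm out of the front panel. The point lies 108 mm above the table and moves with the drawer; axes as the cabinet's.
- headphones: black rigid headphones in the drawer, 0.25 kg, upright on their cups: 124 mm wide (x, cup to cup), 56 deep (y), 123 high. Origin: centre of the underside. Headband: half-round arch in the xz plane about z = 60 mm, inner radius 49, outer 63, 26 wide along y. Cups at x = -62 to -36 and 36 to 62 mm, up to z = 66 mm. Both sides alike.
- headphones_seat (a point): underside of the headband's highest point, 110 mm above the headphones' underside: what rests on the bar. Axes as the headphones'.
- socket_box: white socket box beside the headphones in the drawer (to their left or right), 100 (x) x 70 (y) x 70 mm high. Origin: centre of its underside.
- stand: fixed display stand. Origin: on the table under the bar's root; y along the bar. Base plate 170 x 140 x 12 mm; post at x 5 to 35, y -30 to 0. Steel bar, 16 mm diameter, level, y = 0 to its free end at 265, axis 170 mm above the table. Over it a shelf with sockets: block x -15 to 100, y -30 to 250, z 247 to 312 mm, so a gripper reaches the bar only slantwise from the -x (robot's) side.
- bar (a point): point on the bar's axis in the middle of its free part: 170 mm from the post, 95 mm from the free end, 170 mm above the table. Axes as the stand's (y along the bar towards the free end).
- hung: a like pair of headphones already hanging on the bar next to the post, about 55 mm from the post. Origin and axes as those of the headphones in the drawer.
- hung_seat (a point): underside of the highest point of the hanging pair's headband, on the bar.
- shade_a: white lampshade standing on the table, 104 mm diameter, 130 mm high, origin at its underside.
- shade_b: another lampshade like it.
- cup: cardboard-brown cup, 76 mm diameter, 90 mm high, origin at its underside.
- detector: white round smoke detector lying on the table, 104 mm diameter, 34 mm high, origin at its underside.
- reel: empty cardboard reel, 120 mm diameter, 60 mm high, origin at its underside.
Not all that is in view belongs to the job. Leave any blue look-alike of the hung alone.

How it is judged:
By the outcome, as a careful person would: the job done as asked, in the order asked, and still so for the second after the job is handed in, with the robot touching nothing.
It also fails if it takes over 64 s, if anything falls off the work surface, if the arm or the gripper's body presses on something with over 40 N, if the wrist force passes 120 N, or if a joint passes its speed limit or range.

### The arm

A 7-joint arm with a two-finger parallel gripper is mounted at the origin on the work surface. World frame = base frame: x ahead of the robot, y to its left, z up, the work surface at z = 0. Lengths are in mm, angles in rad, forces in N, time in s.
With the tool pointing down it reaches from about 400 to 925 mm from the base axis. Payload 4.1 kg.
Tool frame: the origin (TCP) lies midway between the tips of the shut fingers; the grasp point (between the pads) lies robot.tcp_to_grasp behind it (robot.tcp_to_grasp is the distance from the TCP to the grasp point, in mm); z points along the fingers, y is the line along which they close (so a half turn about z gives the same grasp; the last joint's range is limited). The gripper opens to 85 mm and grips with 20 to 120 N. Pads are 22 mm wide; open, the fingers measure 114 mm over their backs; the gripper's body (76 mm by 85 mm) begins 54 mm behind the grasp point. The pads swing forward as they close: fully open they stand 13 mm farther back than shut.
Start: joints at [-1.347, 0.398, 0.045, 1.537, -0.019, 1.207, -0.051], TCP at [206.174, 616.47, 231.347] pointing down, gripper open.
Joint ranges: [-2.82, 2.82], [-0.49, 2.23], [-1.37, 1.46], [0, 2.46], [-1.36, 4.5], [0.23, 2], [-2.94, 2.94]. Speed limits (rad/s): [2.57, 2.57, 3.14, 3.14, 3.14, 3.14, 3.14].

### API

Orientations are given as a rotation vector (axis times angle).
In Python, from bench import robot gives the robot as it stands. Calls block until the motion is done:
- robot.move_ptp(position, orientation): joint-space move of the TCP to a pose.
- robot.move_linear(position, orientation=None, feed=150): straight line of the TCP; orientation=None keeps the orientation; feed is the mean speed in mm/s.
- robot.set_joints(angles): joint-space move.
- robot.move_gripper(opening, grip_force=None): finger opening in mm; grip_force is the grip in N (None keeps the last); returns when the fingers have stopped.
- robot.dwell(seconds).
- robot.ik(position, orientation): joint angles nearest the present ones, or None.
- robot.sense(): the state.
- robot.capture(name): name is "side" or "top"; returns (picture, depth): 384x512x3 uint8, red, green, blue; 384x512 float32, mm along the optical axis (not along the pixel's ray), 0 where there is no reading.
- robot.calibration(name): a dict with "camera_matrix" (3x3 intrinsics, pixels), "cam_to_world" (4x4, takes a point from camera to world coordinates). Camera axes: x right, y down, z forward; pixel columns grow to the right and rows downward; lengths in mm; the calibration is good to about 2 mm. A picture is of the moment at which its call begins. calibration takes no time and is no camera call.
A pose or a line that the arm cannot do raises robot.Unreachable and nothing moves.
- robot.finish_job(): hands the job in; it is judged then, once.
The state is a dict: "time": time; "joint_positions": joint angles; "qd": joint speeds; "joint_efforts": joint torques, N m; "tool_pos": TCP position; "ee_rot": TCP orientation; "wrist_force": force on the tool from outside, world axes, zero at the start; "ft_torque": the same for the moment, N m; "width": finger opening in mm; "grip_force": force on a finger pad.
Only numpy, scipy, OpenCV 4.12 (cv2) and the standard library are available. Lean on these libraries where they do the work, as an engineer would, in place of code of your own. Each camera call takes 0.05 s, during which the arm holds its last target. There are 200 camera calls.

## Working session

There is one attempt and no reset: what is moved stays moved. The work goes in short steps, each a Python script; the robot and the scene stay as the last script left them, time stands still between calls to the robot, and variables do not carry over. Pictures are saved under pics/ and viewed, at most 10 in all, crops included, and the job is handed in when it is done.

```bash
mkdir -p pics; ls; cat > h.py <<'E'
import numpy as np, cv2
from bench import robot
def cap(n, f=None):
    im,d=robot.capture(n)
    if f: cv2.imwrite('pics/'+f, cv2.cvtColor(im,cv2.COLOR_RGB2BGR))
    return im,d
def world(n,d):
    c=robot.calibration(n);K=np.array(c["camera_matrix"]);T=np.array(c["cam_to_world"])
    v,u=np.mgrid[:d.shape[0],:d.shape[1]]
    p=np.stack([(u-K[0,2])/K[0,0]*d,(v-K[1,2])/K[1,1]*d,d],-1)
    w=p@T[:3,:3].T+T[:3,3]; w[d==0]=np.nan
    return w
E
python3 - <<'E'
from h import *
a,da=cap("side","side0.png");b,db=cap("top","top0.png")
np.savez("s0.npz",a=a,da=da,b=b,db=db)
for n in("side","top"):
    c=robot.calibration(n);print(n,np.round(c["camera_matrix"],1).tolist(),np.round(c["cam_to_world"],3).tolist())
print(robot.tcp_to_grasp,robot.sense())
cv2.imwrite("pics/both0.png",cv2.cvtColor(cv2.resize(np.vstack([a,b]),(400*1,600)),cv2.COLOR_RGB2BGR))
E
```

```text
pics
side [[406.2, 0.0, 261.4], [0.0, 406.2, 189.3], [0.0, 0.0, 1.0]] [[0.665, -0.438, 0.605, -310.936], [-0.747, -0.377, 0.548, -853.662], [-0.012, -0.816, -0.578, 943.614], [0.0, 0.0, 0.0, 1.0]]
top [[411.7, 0.0, 256.1], [0.0, 411.7, 196.4], [0.0, 0.0, 1.0]] [[0.015, -0.998, 0.06, 464.908], [-1.0, -0.013, 0.025, -107.917], [-0.024, -0.06, -0.998, 1278.128], [0.0, 0.0, 0.0, 1.0]]
18.700000000000003 {'time': 0.1, 'joint_positions': array([-1.34699652,  0.3991289 ,  0.04505713,  1.53776373, -0.01866751,
        1.20689937, -0.05073876]), 'qd': array([ 0.00066154, -0.00370864,  0.00121618, -0.00238199, -0.00084271,
       -0.00133319, -0.00116062]), 'joint_efforts': array([ 3.62262472e-03, -4.76258326e+01,  1.37008075e+00, -2.54949582e+01,
        1.19870147e-02,  5.00889175e-03,  2.39106288e-05]), 'tool_pos': array([206.01148447, 615.88466255, 230.35643003]), 'ee_rot': array([-5.04732339e-01, -3.10065431e+00,  2.78691707e-03]), 'wrist_force': array([0.65601815, 0.41691859, 0.27789533]), 'ft_torque': array([ 0.04261847,  0.02068096, -0.01027441]), 'grip_force': 0.0, 'width': 85.33165252797632}
```

View pics/side0.png

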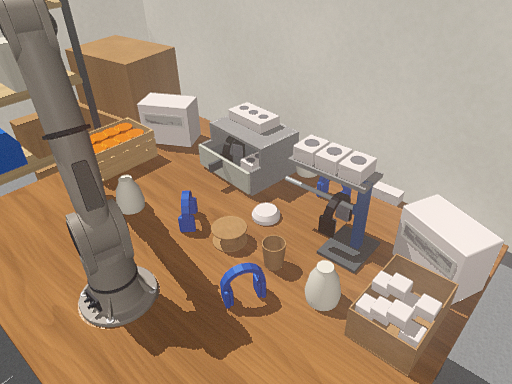

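View pics/top0.png

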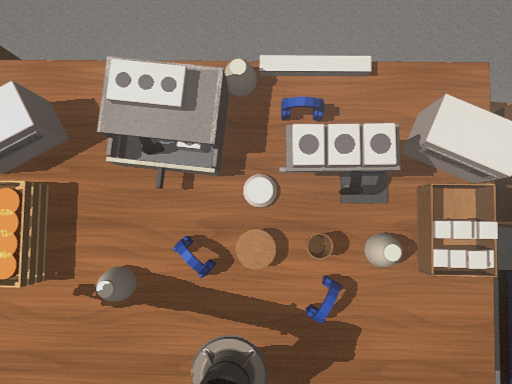

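Side view: the cabinet with its drawer is at (250,150) and the stand at (340,200). The black pair hangs at (335,215), and blue look-alikes are at (188,212), (243,285) and (325,185).

Top view: cabinet centre (163,110), tab (160,178), black headphones in the drawer about (150,145), box (187,143), shelf (343,147) and bar end about (282,170).

```bash
python3 - <<'E'
from h import *
s=np.load("s0.npz")
W=world("top",s["db"]);V=world("side",s["da"])
def rect(m,W,name):
    m=cv2.morphologyEx(m.astype(np.uint8),cv2.MORPH_OPEN,np.ones((3,3)))
    n,l,st,_=cv2.connectedComponentsWithStats(m); i=1+st[1:,4].argmax()
    p=W[l==i]; r=cv2.minAreaRect(p[:,:2].astype(np.float32))
    print(name,st[i].tolist(),"z",np.round(np.percentile(p[:,2],[5,50,95]),1),"c",np.round(r[0],1),"size",np.round(r[1],1),"ang",round(r[2],2)); print(np.round(cv2.boxPoints(r),1).tolist())
v,u=np.mgrid[:384,:512]
def roi(a,b,c,d): return (u>=a)&(u<=b)&(v>=c)&(v<=d)
z=W[...,2]
rect(roi(90,235,50,145)&(z>175)&(z<260),W,"cabtop")
rect(roi(275,410,110,180)&(z>290),W,"shelf")
rect(roi(90,235,120,175)&(z>100)&(z<120),W,"panel+tab")
rect(roi(150,170,170,192)&(z>90)&(z<120),W,"tab")
m=roi(278,287,160,180)&(z>140)&(z<200);print("barend",np.round(W[m],0).tolist())
zs=V[...,2];m=(u>=280)&(u<=325)&(v>=170)&(v<=205)&(zs>150)&(zs<185)
p=V[m];p=p[np.argsort(p[:,1])];print("bar side",len(p),np.round(p[::6],0).tolist())
a=s["a"][130:270,190:410];b=s["b"][50:215,90:410]
a=cv2.resize(a,None,fx=2.4,fy=2.4,interpolation=3);b=cv2.resize(b,None,fx=1.65,fy=1.65,interpolation=3)
o=np.vstack([a,b]);
c=np.zeros((a.shape[0]+b.shape[0],max(a.shape[1],b.shape[1]),3),np.uint8);c[:a.shape[0],:a.shape[1]]=a;c[a.shape[0]:,:b.shape[1]]=b
print(c.shape);cv2.imwrite("pics/crop1.png",c[:600,:,::-1])
E
```

```text
cabtop [98, 57, 126, 88, 9079] z [185.7 190.5 236.3] c [789.1 183.1] size [321.8 211.7] ang 84.7
[[668.7999877929688, 32.70000076293945], [879.5999755859375, 13.100000381469727], [909.2999877929688, 333.5], [698.5, 353.1000061035156]]
shelf [362, 123, 35, 43, 1440] z [302.8 311.  314.4] c [ 651.3 -374. ] size [99.9 77.2] ang 0.85
[[600.7999877929688, -336.20001220703125], [601.9000244140625, -413.3999938964844], [701.9000244140625, -411.8999938964844], [700.7000122070312, -334.70001220703125]]
panel+tab [107, 157, 71, 19, 363] z [103.4 108.1 111.8] c [615.8 253.4] size [207.3  37. ] ang 84.56
[[587.5, 152.0], [624.4000244140625, 148.5], [644.0, 354.79998779296875], [607.2000122070312, 358.3999938964844]]
tab [156, 170, 7, 18, 99] z [ 95.  106.1 110. ] c [582.7 202.1] size [12.7 50.9] ang 83.92
[[556.7999877929688, 198.5], [607.4000244140625, 193.10000610351562], [608.7000122070312, 205.6999969482422], [558.0999755859375, 211.10000610351562]]
barend [[611.0, -143.0, 174.0], [611.0, -146.0, 176.0], [610.0, -149.0, 179.0], [610.0, -151.0, 179.0], [611.0, -154.0, 173.0], [611.0, -157.0, 
[... 1087 characters left out ...]
272.0, 167.0], [603.0, -269.0, 180.0], [602.0, -262.0, 173.0], [602.0, -258.0, 168.0], [602.0, -254.0, 178.0], [602.0, -250.0, 176.0], [603.0, -245.0, 177.0], [602.0, -242.0, 180.0], [610.0, -236.0, 177.0], [599.0, -232.0, 169.0], [600.0, -228.0, 167.0], [602.0, -221.0, 178.0], [595.0, -219.0, 173.0], [599.0, -212.0, 172.0], [598.0, -208.0, 175.0], [597.0, -204.0, 173.0], [597.0, -200.0, 172.0], [599.0, -195.0, 176.0], [605.0, -190.0, 179.0], [597.0, -184.0, 173.0], [599.0, -178.0, 169.0], [599.0, -174.0, 167.0], [598.0, -170.0, 170.0], [601.0, -164.0, 174.0], [601.0, -159.0, 175.0], [597.0, -154.0, 176.0], [607.0, -150.0, 177.0], [603.0, -144.0, 176.0], [598.0, -140.0, 164.0]]
(608, 528, 3)
```

```bash
cat >> h.py <<'E'
from scipy.spatial.transform import Rotation as Ro
A=np.deg2rad(-5.3); CX=np.array([np.cos(A),np.sin(A),0]); CY=np.array([-np.sin(A),np.cos(A),0]); Z=np.array([0,0,1.])
def rot(z,y):
    "rotvec of tool with axis z along z, closing along +-y, whichever is nearer in joints"
    z=z/np.linalg.norm(z); return [Ro.from_matrix(np.c_[np.cross(s*y,z),s*y,z]).as_rotvec() for s in(1,-1)]
def best(p,z,y):
    q0=robot.sense()["joint_positions"]; c=[]
    for r in rot(z,y):
        q=robot.ik(list(p),list(r))
        if q is not None: c.append((np.abs(np.array(q)-q0).max(),r,q))
    return min(c,key=lambda t:t[0]) if c else None
def S():
    s=robot.sense(); print("t%.1f"%s["time"],"tcp",np.round(s["tool_pos"],1),"F",np.round(s["wrist_force"],1),"w%.1f g%.0f"%(s["width"],s["grip_force"])); return s
def push(d,n,step,lim,feed=60):
    "step along d until the force along it changes by lim"
    s=robot.sense(); p=np.array(s["tool_pos"]); f0=s["wrist_force"]@d
    for i in range(n):
        p=p+d*step; robot.move_linear(list(p),feed=feed)
        f=robot.sense()["wrist_force"]@d-f0
        if abs(f)>lim: break
    print("push",i,"df %.1f"%f); return S()
E
python3 - <<'E'
from h import *
tab=np.array([579.4,202.8,0])
p0=robot.sense()["tool_pos"]
robot.move_linear([p0[0],p0[1],320])
_,r,q=best(tab+Z*190,-Z,CY); print(np.round(q,2)); r=list(r)
robot.move_ptp(list(tab+Z*190),r);robot.move_gripper(50)
robot.move_linear(list(tab+Z*76),r); S()
robot.move_gripper(0,60); s=S()
p=np.array(s["tool_pos"]); robot.move_linear(list(p-CX*115),feed=100); S()
push(-CX,14,4,12); robot.dwell(.2)
S()
robot.move_gripper(40); s=S()
robot.move_linear(list(np.array(s["tool_pos"])+Z*120))
p=robot.sense()["tool_pos"]; 
robot.move_ptp([p[0]-40,p[1]-190,260],r); S()
a,da=cap("side","side1.png");b,db=cap("top","top1.png")
np.savez("s1.npz",a=a,da=da,b=b,db=db)
c=np.vstack([cv2.resize(a[110:220,170:330],(640,440)[:2])[:, :],])
t=cv2.resize(b[100:250,80:260],(600,500),interpolation=2)[:,:,::-1]
cv2.imwrite("pics/top1c.png",t)
E
```

```text
[-0.7   0.39  0.38  1.68 -0.16  1.1   1.21]
t4.2 tcp [580.3 203.   76.9] F [-0.1 -0.4  1.2] w50.1 g0
t4.7 tcp [580.1 204.5  77.1] F [1.  3.6 4.5] w11.1 g60
t6.0 tcp [465.3 215.5  77.1] F [-2.   4.2  2.7] w11.3 g59
push 7 df -12.5
t8.0 tcp [436.8 218.2  77.1] F [10.5  4.6 -9.7] w11.4 g60
t8.2 tcp [436.8 218.3  77.1] F [  8.7   4.3 -10. ] w11.2 g61
t8.6 tcp [433.  217.6  77. ] F [-0.8 -0.2 -0.4] w40.0 g0
t10.3 tcp [392.4  28.6 259.6] F [0.2 1.2 0.9] w39.9 g0
```

View pics/top1c.png

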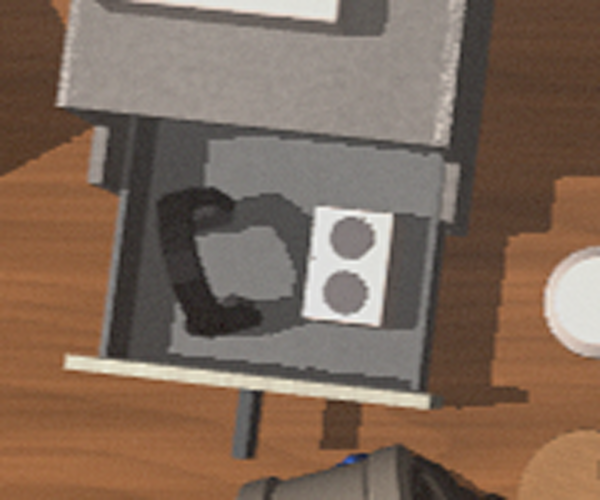

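The enlarged crop confirms the black pair in the drawer, with its band from about (185,195) to (215,330) and the white box to its right at (347,265). The blue ones are look-alikes on the table. The drawer is out at its stop.

```bash
python3 - <<'E'
from h import *
s=np.load("s1.npz")
v,u=np.mgrid[:384,:512]
def fit(W,rgb,box,n):
    m=(u>=box[0])&(u<=box[1])&(v>=box[2])&(v<=box[3])&(W[...,2]>95)&(W[...,2]<155)&(rgb.max(-1)<75)
    m=cv2.morphologyEx(m.astype(np.uint8),cv2.MORPH_OPEN,np.ones((2,2)));k,l,st,_=cv2.connectedComponentsWithStats(m);i=1+st[1:,4].argmax()
    p=W[l==i]; r=cv2.minAreaRect(p[:,:2].astype(np.float32)); c=p[:,:2].mean(0)
    d=np.linalg.svd(p[:,:2]-c,full_matrices=0)[2][0]; d*=np.sign(d[0]); 
    print(n,st[i].tolist(),"z",np.round(np.percentile(p[:,2],[2,50,98]),0),"rect",np.round(r[0],1),np.round(r[1],1),round(r[2],1),"mean",c.round(1),"pca",np.rad2deg(np.arctan2(d[1],d[0])).round(1))
    q=(p[:,:2]-c)@np.c_[d,[-d[1],d[0]]]; print(np.percentile(q,[1,99],axis=0).round(1).tolist())
fit(world("top",s["db"]),s["b"],(115,160,150,205),"top")
fit(world("side",s["da"]),s["a"],(180,300,110,220),"side")
# check reach for slanted grasps
for th in (35,45,55):
  for psi in (0,12,-12):
    h=np.array([np.cos(np.deg2rad(psi)),np.sin(np.deg2rad(psi)),0]);t=np.deg2rad(th)
    z=h*np.sin(t)-Z*np.cos(t); y=np.cross(Z,h)
    c=np.array([560,250,84.]) if psi else np.array([604,-235,129.])
    g=c-z*56; b=best(g+z*18.7,z,y); print(th,psi,None if b is None else np.round(b[2],2))
E
```

```text
Traceback (most recent call last):
numpy.linalg.LinAlgError: SVD did not converge
```

View pics/side1.png

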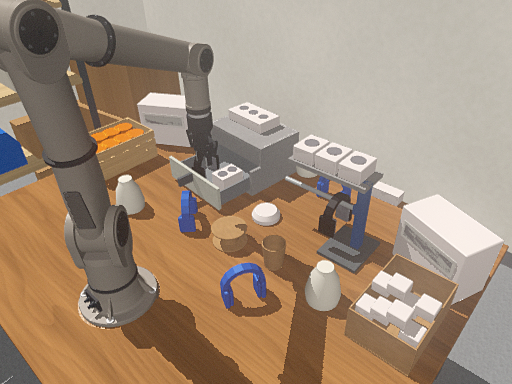

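The side view shows the wrist at (205,150) blocking its sight of the headphones, so I'll use the top view only.

```bash
python3 - <<'E'
from h import *
s=np.load("s1.npz")
v,u=np.mgrid[:384,:512]
W=world("top",s["db"])
for zl in (95,115,130):
    m=(u>=122)&(u<=162)&(v>=152)&(v<=204)&(W[...,2]>zl)&(W[...,2]<155)&(s["b"].max(-1)<90)
    p=W[m]; p=p[np.isfinite(p).all(1)]; r=cv2.minAreaRect(p[:,:2].astype(np.float32)); c=p[:,:2].mean(0)
    d=np.linalg.svd(p[:,:2]-c,full_matrices=0)[2][0]; d*=np.sign(d[0])
    q=(p[:,:2]-c)@np.c_[d,[-d[1],d[0]]]
    print(zl,len(p),"z",np.round(np.percentile(p[:,2],[2,50,98]),0),"rect",np.round(r[0],1),np.round(r[1],1),round(r[2],1),"mean",c.round(1),"pca",np.rad2deg(np.arctan2(d[1],d[0])).round(1),np.percentile(q,[2,98],axis=0).round(1).tolist())
for th in (35,45,55):
  for psi,c in ((0,[604,-235,129]),(0,[604,-100,129]),(12,[535,260,84]),(12,[535,260,250])):
    h=np.array([np.cos(np.deg2rad(psi)),np.sin(np.deg2rad(psi)),0]);t=np.deg2rad(th)
    z=h*np.sin(t)-Z*np.cos(t); y=np.cross(Z,h)
    g=np.array(c)-z*56; b=best(g+z*18.7,z,y); print(th,psi,c,None if b is None else np.round(b[2],2))
E
```

```text
95 440 z [102. 138. 148.] rect [586.2 263. ] [122.4  27.1] 14.7 mean [581.5 260.2] pca 14.3 [[-54.4, -11.7], [60.6, 14.0]]
115 385 z [117. 140. 149.] rect [586.2 263. ] [109.9  27.1] 14.7 mean [583.5 261.1] pca 14.5 [[-49.1, -11.9], [54.3, 13.6]]
130 289 z [131. 143. 149.] rect [583.  262.2] [89.3 27.1] 14.7 mean [583.9 261.7] pca 14.3 [[-38.9, -12.4], [41.7, 13.2]]
35 0 [604, -235, 129] [-0.28  0.3   0.85  2.14 -1.21  0.53 -0.08]
35 0 [604, -100, 129] [-0.47  0.15  0.66  2.25 -0.85  0.25  2.51]
35 12 [535, 260, 84] [-0.92  0.19  0.25  2.31  1.17  0.24 -0.01]
35 12 [535, 260, 250] [-0.85 -0.07  0.15  2.12  0.52  0.6   0.72]
45 0 [604, -235, 129] [-0.5   0.58  1.27  2.27  4.47  0.9  -2.72]
45 0 [604, -100, 129] [-0.44  0.15  0.66  2.39  4.11  0.26 -2.44]
45 12 [535, 260, 84] [ 0.26  0.41 -1.15  2.4   1.88  0.76  2.54]
45 12 [535, 260, 250] [-0.6  -0.11 -0.15  2.26  0.93  0.46  0.28]
55 0 [604, -235, 129] [ 1.55  0.51 -1.15  2.33  3.4   0.25 -1.19]
55 0 [604, -100, 129] None
55 12 [535, 260, 84] None
55 12 [535, 260, 250] [ 0.23 -0.15 -0.97  2.37  1.58  0.35  2.71]
```

```bash
cat >> h.py <<'E'
HP=np.array([584.5,262.2,24.]); HY=14.6; BY=0.8
BAR=np.array([604,-235,0.])
def hp(c,yaw,th,phi=45,off=0):
    "TCP pose to hold headphones with underside centre c, yaw deg, tool tilted th, at phi along the arch; off backs the tool off"
    a=np.deg2rad(yaw);h=np.array([np.cos(a),np.sin(a),0]);y=np.cross(Z,h);t=np.deg2rad(th);f=np.deg2rad(phi)
    z=h*np.sin(t)-Z*np.cos(t); g=np.array(c)+60*Z+56*(Z*np.cos(f)-h*np.sin(f))
    return g+z*(robot.tcp_to_grasp-off), z, y
E
python3 - <<'E'
from h import *
lo=np.array([-2.82,-.49,-1.37,0,-1.36,.23,-2.94]);hi=np.array([2.82,2.23,1.46,2.46,4.5,2,2.94])
W={"pre":(HP,HY,90),"grasp":(HP,HY,0),"lift":(HP+Z*130,HY,0),"entry_hi":(np.array([604,-75,154]),BY,0),"entry":(np.array([604,-75,80]),BY,0),"bar":(BAR+Z*68,BY,0)}
for th in (20,25,30,35):
  for k,(c,yw,off) in W.items():
    p,z,y=hp(c,yw,th,45,off)
    for r in rot(z,y):
      q=robot.ik(list(p),list(r))
      print(th,k,None if q is None else (np.round(q,2).tolist(),round(float(np.minimum(q-lo,hi-q).min()),2)))
E
```

```text
20 pre ([-0.91, 0.13, 0.37, 2.04, 0.09, 0.64, 1.2], 0.41)
20 pre ([-0.93, 0.13, 0.38, 2.04, 0.09, 0.64, -1.93], 0.41)
20 grasp ([-0.89, 0.32, 0.39, 2.06, -0.05, 0.45, 1.33], 0.22)
20 grasp ([-1.12, 0.37, 0.68, 2.06, -0.31, 0.46, -1.57], 0.23)
20 lift ([-0.9, 0.14, 0.38, 1.93, 0.06, 0.75, 1.25], 0.52)
20 lift ([-0.93, 0.14, 0.41, 1.93, 0.05, 0.75, -1.88], 0.52)
20 entry_hi ([-0.64, 0.09, 0.76, 2.0, -0.15, 0.74, 1.79], 0.46)
20 entry_hi ([-0.61, 0.09, 0.73, 2.0, -0.15, 0.74, -1.36], 0.46)
20 entry ([-0.56, 0.2, 0.71, 2.09, -0.33, 0.58, 1.95], 0.35)
20 entry ([-0.67, 0.23, 0.85, 2.09, -0.41, 0.59, -1.12], 0.36)
20 bar ([-0.31, 0.38, 0.87, 1.99, -0.73, 0.71, 2.58], 0.36)
20 bar ([-0.39, 0.43, 0.99, 1.99, -0.82, 0.75, -0.49], 0.47)
25 pre ([-0.91, 0.09, 0.33, 2.12, 0.22, 0.53, 1.07], 0.3)
25 pre ([-0.86, 0.09, 0.27, 2.12, 0.23, 0.53, -2.09], 0.3)
25 grasp ([-0.92, 0.29, 0.4, 2.12, 0.04, 0.33, 1.23], 0.1)
25 grasp ([-1.19, 0.35, 0.73, 2.13, -0.35, 0.34, -1.55], 0.11)
25 lift ([-0.91, 0.1, 0.36, 1.99, 0.15, 0.64, 1.16], 0.41)
25 lift ([-0.9, 0.1, 0.35, 1.99, 0.15, 0.64, -1.98], 0.41)
25 ent
[... 1089 characters left out ...]
], 0.27)
35 pre ([-0.79, 0.03, 0.14, 2.28, 0.72, 0.34, 0.55], 0.11)
35 pre ([-0.1, 0.05, -0.57, 2.26, 0.79, 0.37, -2.65], 0.14)
35 grasp ([-0.47, 0.25, -0.16, 2.23, 1.27, 0.25, 0.03], 0.02)
35 grasp None
35 lift ([-0.87, 0.04, 0.26, 2.12, 0.45, 0.44, 0.86], 0.21)
35 lift ([-0.58, 0.05, -0.03, 2.11, 0.48, 0.45, -2.31], 0.22)
35 entry_hi ([-0.8, -0.06, 0.87, 2.19, -0.02, 0.38, 1.69], 0.15)
35 entry_hi ([-0.37, -0.03, 0.46, 2.19, -0.12, 0.38, -1.37], 0.15)
35 entry ([-0.73, 0.13, 0.88, 2.28, -0.82, 0.25, 2.45], 0.02)
35 entry ([-0.69, 0.13, 0.84, 2.28, -0.79, 0.24, -0.72], 0.01)
35 bar ([0.6, 0.22, -0.16, 2.14, -0.8, 0.33, 2.75], 0.1)
35 bar ([-0.27, 0.31, 0.85, 2.16, -1.25, 0.54, -0.02], 0.11)
```

```bash
python3 - <<'E'
from h import *
TH,PH=25,50
p,z,y=hp(HP,HY,TH,PH,90); r=list(rot(z,y)[1])
robot.move_gripper(46)
robot.move_ptp(list(p),r); S()
p,z,y=hp(HP,HY,TH,PH,0)
robot.move_linear(list(p),r,feed=120); S(); print(p)
robot.move_gripper(0,60); S()
q=np.array(robot.sense()["tool_pos"])
robot.move_linear(list(q+Z*30),r,feed=80); S()
robot.move_linear(list(q+Z*130),r,feed=150); s=S(); print(s["joint_positions"].round(2))
a,da=cap("side");b,db=cap("top")
np.savez("s2.npz",a=a,da=da,b=b,db=db,q=q)
t=np.hstack([cv2.resize(a[90:240,150:330],(432,360)),cv2.resize(b[110:260,80:230],(360,360))])
cv2.imwrite("pics/g.png",t[:,:,::-1])
E
```

```text
t13.5 tcp [513.9 243.6 184.7] F [ 0.1 -0.7 -0.4] w46.0 g0
t14.4 tcp [550.9 253.5 103.6] F [-0.2  1.2  0.1] w45.8 g0
[550.63450729 253.37869989 103.04815052]
t14.7 tcp [551.  254.1 104.1] F [-1.9  0.9  4.5] w24.9 g60
t15.2 tcp [550.3 253.6 133.5] F [-0.8  0.4 -2.7] w24.9 g59
t16.0 tcp [550.  253.5 232.5] F [-0.6  0.1 -3. ] w24.9 g59
[-0.81  0.1   0.25  2.    0.18  0.64 -2.  ]
```

View pics/g.png

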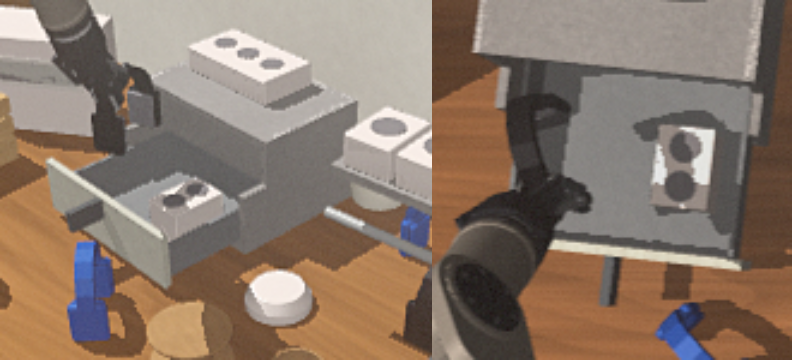

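The headphones are lifted clear: black band in the gripper at (125,110) in the left half, with the box undisturbed at (190,205). Next I carry them to beyond the bar's free end and check there.

```bash
python3 - <<'E'
from h import *
TH,PH=25,50
# measured slip at grasp: TCP was within 1 mm of the command, keep nominal
E=np.array([604,-70,154.])
p,z,y=hp(E,BY,TH,PH); r=list(rot(z,y)[1])
robot.move_linear(list(p),r,feed=180); s=S(); print(p.round(1),s["joint_positions"].round(2))
a,da=cap("side");b,db=cap("top")
np.savez("s3.npz",a=a,da=da,b=b,db=db)
v,u=np.mgrid[:384,:512]
for n,im,d in(("side",a,da),("top",b,db)):
    W=world(n,d); R=W-E
    m=np.isfinite(W).all(-1)&(im.max(-1)<80)&(np.abs(R[...,0])<80)&(np.abs(R[...,1])<32)&(R[...,2]>-15)&(R[...,2]<140)
    for lab,mm in (("+x cup",m&(R[...,0]>30)&(R[...,2]<60)),("-x cup",m&(R[...,0]<-30)&(R[...,2]<60)),("band +x",m&(R[...,0]>-10)&(R[...,2]>75))):
        if mm.sum()>8: print(n,lab,mm.sum(),"lo/hi",np.percentile(R[mm],[3,97],axis=0).round(1).tolist())
t=np.hstack([cv2.resize(a[90:250,210:390],(450,400)),cv2.resize(b[90:230,210:330],(343,400))])
cv2.imwrite("pics/e.png",t[:,:,::-1])
E
```

```text
t18.1 tcp [569.  -69.6 232.9] F [-0.   0.2 -3.7] w24.6 g59
[569.  -70.5 233. ] [-0.46  0.03  0.55  2.07 -0.1   0.61 -1.41]
side +x cup 39 lo/hi [[47.4, -25.9, 5.5], [58.2, -18.7, 58.9]]
side -x cup 188 lo/hi [[-64.1, -27.2, 4.5], [-49.0, 22.7, 57.4]]
side band +x 72 lo/hi [[3.2, -11.2, 75.7], [54.1, 14.1, 122.3]]
top +x cup 50 lo/hi [[37.2, -24.5, 15.6], [60.4, 26.8, 59.2]]
top band +x 249 lo/hi [[-9.5, -10.4, 87.6], [58.5, 11.9, 123.3]]
```

View pics/e.png

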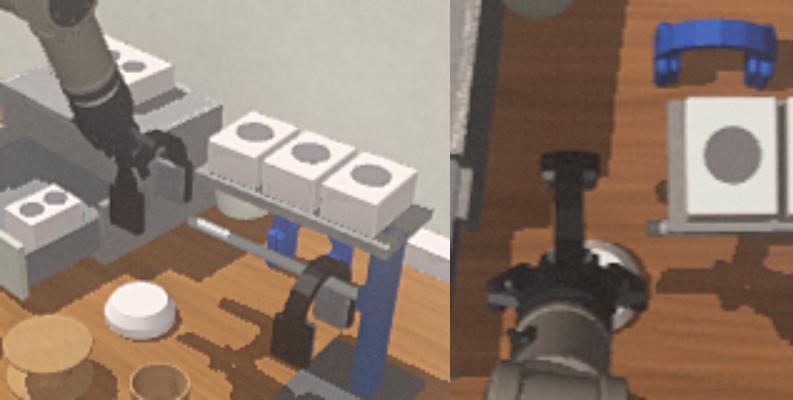

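The pair hangs level from the gripper beyond the bar end: cups at (127,205) and (175,180), bar end at (195,222) in the left half. The positions agree with the model within 2 mm, so I'll lower and slide on.

```bash
python3 - <<'E'
from h import *
TH,PH=25,50
def P(x,y,zz):
    p,z,yy=hp([x,y,zz],BY,TH,PH); return list(p),list(rot(z,yy)[1]),z
p,r,z=P(603.5,-70,79); robot.move_linear(p,r,feed=120); S()
p,r,z=P(605,-170,79); robot.move_linear(p,r,feed=80); S()
p,r,z=P(606,-235,79); robot.move_linear(p,r,feed=80); s=S(); print(np.round(p,1),s["joint_positions"].round(2))
robot.move_linear(list(np.array(p)-Z*6),r,feed=40); robot.dwell(.2); S()
push(-Z,9,1.2,1.5,feed=20)
a,da=cap("side");b,db=cap("top")
np.savez("s4.npz",a=a,da=da,b=b,db=db)
t=np.hstack([cv2.resize(a[90:260,250:390],(494,600),interpolation=2)])
cv2.imwrite("pics/h.png",t[:,:,::-1])
E
```

```text
t19.0 tcp [569.2 -70.6 158.7] F [ 0.2  0.5 -3.1] w25.0 g59
t20.4 tcp [ 570.  -169.7  158. ] F [ 0.   0.2 -2.9] w25.1 g59
t21.3 tcp [ 571.  -234.7  157.9] F [ 0.3 -0.2 -2.8] w25.0 g59
[ 571.  -235.5  158. ] [ 0.01  0.25  0.47  2.04 -0.6   0.56 -0.65]
t21.8 tcp [ 571.1 -235.5  152.2] F [-0.6  0.3 -2.6] w25.0 g59
push 3 df -6.4
t22.8 tcp [ 571.5 -235.7  148.2] F [-3.4  0.1  3.8] w25.1 g60
```

View pics/h.png

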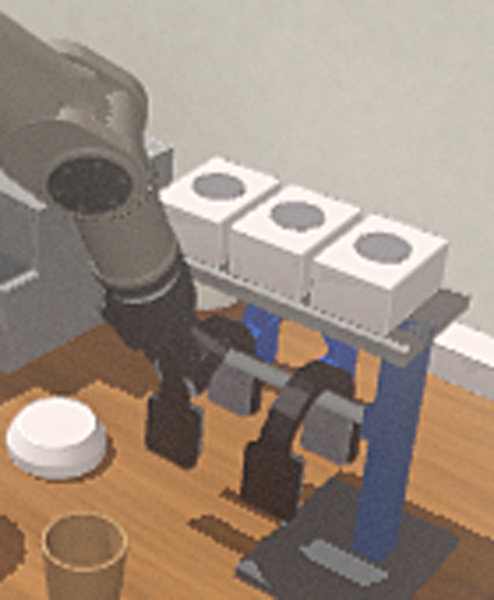

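Both pairs are on the bar: mine at (205,400), the old pair undisturbed at (300,440). There is a small sideways force, so I'll ease that before releasing.

```bash
python3 - <<'E'
from h import *
p=np.array(robot.sense()["tool_pos"])
X=np.array([1.,0,0])
for dx in (0,-2,-4):
    robot.move_linear(list(p+Z*.6+X*dx),feed=20); robot.dwell(.15); s=S()
    if abs(s["wrist_force"][0])<1.2: break
z=Ro.from_rotvec(s["ee_rot"]).as_matrix()[:,2]
robot.move_gripper(44); robot.dwell(.3); s=S()
q=np.array(s["tool_pos"])
robot.move_linear(list(q-z*25),feed=50)
robot.move_linear(list(q-z*90),feed=120); S()
robot.dwell(.3)
q=np.array(robot.sense()["tool_pos"]); robot.move_linear([q[0]-60,q[1]+120,q[2]+20],feed=200); s=S()
a,da=cap("side");b,db=cap("top")
np.savez("s5.npz",a=a,da=da,b=b,db=db)
t=cv2.resize(a[120:270,270:390],(480,600),interpolation=2)
cv2.imwrite("pics/i.png",t[:,:,::-1])
E
```

```text
t23.3 tcp [ 571.4 -235.7  148.5] F [-1.  0.  0.] w24.8 g59
t23.9 tcp [ 571.5 -235.7  148.8] F [-0.2  0.4  0.6] w44.0 g0
t25.3 tcp [ 533.3 -235.8  229.7] F [-0.1  1.1 -0. ] w43.9 g0
t26.4 tcp [ 473.6 -116.9  249.7] F [0.4 0.  0.2] w43.9 g0
```

View pics/i.png

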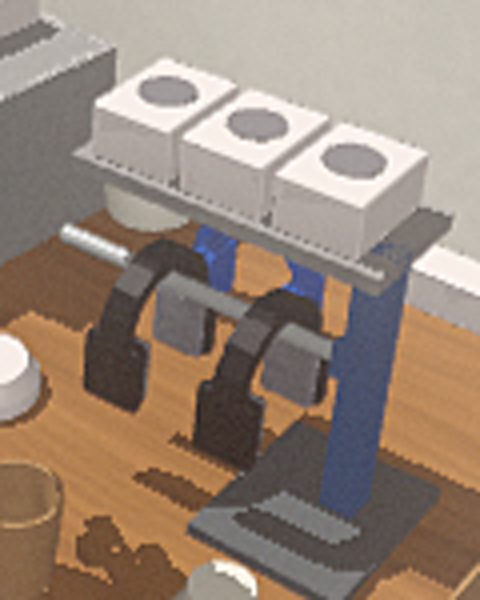

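My pair hangs straight at (150,320), with clear space to the old pair at (260,380) and to the bar end at (65,232). Now I'll shut the drawer.

```bash
python3 - <<'E'
from h import *
tab=np.array([436,218.,0])
_,r,q=best(tab+Z*190,-Z,CY); r=list(r)
robot.move_ptp(list(tab+Z*190),r)
robot.move_linear(list(tab+Z*77),r); S()
robot.move_gripper(0,60); s=S()
p=np.array(s["tool_pos"]); robot.move_linear(list(p+CX*138),feed=100); S()
s=push(CX,14,3,14,feed=40); robot.dwell(.3); S()
print("travel",(np.array(s["tool_pos"])-p)@CX)
robot.move_gripper(40); s=S()
robot.move_linear(list(np.array(s["tool_pos"])+Z*120))
p=np.array(robot.sense()["tool_pos"]); robot.move_ptp(list(p+[-150,-100,80]),r); S()
a,da=cap("side","side6.png");b,db=cap("top","top6.png")
np.savez("s6.npz",a=a,da=da,b=b,db=db)
W=world("top",db);v,u=np.mgrid[:384,:512]
m=(u>=150)&(u<=170)&(v>=165)&(v<=195)&(W[...,2]>90)&(W[...,2]<120)
print("tab x min",np.nanpercentile(W[m][:,0],[1,99]))
cv2.imwrite("pics/f.png",np.vstack([cv2.resize(a[100:280,80:420],(567,300)),cv2.resize(b[40:240,70:448],(567,300))])[:,:,::-1])
E
```

```text
t28.7 tcp [436.8 218.2  77.8] F [0.7 0.3 1. ] w44.1 g0
t29.1 tcp [436.7 218.3  78. ] F [-1.9 -1.3  6.4] w11.2 g60
t30.6 tcp [574.4 205.1  78. ] F [ 0.3 -2.4  1.7] w10.7 g60
push 5 df -18.1
t32.1 tcp [585.5 203.9  78. ] F [-17.9  -3.   16.2] w11.2 g62
t32.4 tcp [585.5 203.9  78. ] F [-18.5  -3.5  16.2] w10.9 g62
travel 149.49219251087345
t32.8 tcp [592.9 203.8  77.9] F [ 0.3 -0.4  0.4] w40.0 g0
t34.6 tcp [442.7 104.  276.3] F [-0.2  1.2 -0.2] w40.0 g0
tab x min [563.78027221 622.46664095]
```

View pics/f.png

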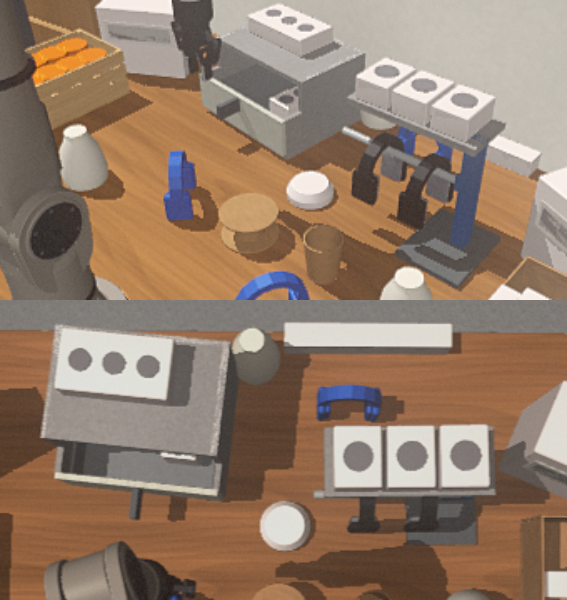

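The drawer travelled 149.5 mm to its stop and is shut (front at (140,485), lower view). Both pairs hang straight at (365,515) and (425,510), and nothing else has moved.

```bash
python3 -c "
from bench import robot
robot.dwell(.3);print(robot.finish_job())"
```

```text
the job is handed in; nothing more can be done
None
```

The headphones hang straight on the free part of the bar with one cup on either side, the drawer is pushed shut to its stop, everything else looks unmoved, and the job is handed in at about 35 s of the 64 s allowed.

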